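# Finish the slat drying crib and hold the probe in its well

## Robot

A 7-joint arm with a two-finger parallel gripper is mounted at the origin on the work surface. World frame = base frame: x ahead of the robot, y to its left, z up, the work surface at z = 0. Lengths are in m, angles in rad, forces in N, time in s.
With the tool pointing down it reaches from about 0.375 to 0.925 m from the base axis. Payload 3.1 kg.
Tool frame: the origin (TCP) lies between the finger pads; the fingertips stand 19 mm ahead of it and the grasp point (between the pads) is the TCP; z points along the fingers, y is the direction in which the jaws open and shut (so a half turn about z gives the same grasp; the last joint's range is limited). The gripper opens to 85 mm and grips with 20 to 120 N. Pads are 22 mm wide; open, the fingers measure 114 mm over their backs; the gripper's body (76 mm by 85 mm) begins 54 mm behind the grasp point. The pads swing forward as they close: fully open they stand 13 mm farther back than shut.
Start: joints at [1.123, 0.383, 0.044, 1.598, -0.018, 1.161, -0.05], TCP at [0.223, -0.611, 0.25] pointing down, gripper open.
Joint ranges: [-2.61, 2.61], [-0.41, 2.15], [-1.48, 1.57], [0, 2.5], [-1.57, 4.71], [0.05, 1.97], [-2.85, 2.85]. Speed limits (rad/s): [2.79, 2.79, 3.14, 3.14, 3.14, 3.14, 3.14].

## Interface

Orientations are given as a unit quaternion [x, y, z, w].
In Python, from bench import move_ptp, movel, move_j, move_gripper, pause, inverse_kinematics, read_camera, camera_params, MotionError, sign_off, look_for, tip_of, read_time_s, read_qpos, read_joint_vel, read_effort, read_eef_pos, read_tcp_rot, read_ft_force, read_ft_torque, read_finger_gap gives the robot as it stands. Calls block until the motion is done:
- move_ptp(position, orientation): joint-space move of the TCP to a pose.
- movel(position, orientation=None, speed=0.15): straight line of the TCP; orientation=None keeps the orientation; speed is the mean speed in m/s.
- move_j(angles): joint-space move.
- move_gripper(opening, effort=None): finger opening in m; effort is the grip in N (None keeps the last); returns when the fingers have stopped.
- pause(seconds).
- inverse_kinematics(position, orientation): joint angles nearest the present ones, or None.
- read_camera(name): name is "side" or "top" or "wrist"; returns the picture (400x640x3 uint8, red, green, blue); there is no depth.
- camera_params(name): a dict with "K" (3x3 intrinsics, pixels), "camera_from_world" (4x4, takes a point from world to camera coordinates). Camera axes: x right, y down, z forward; pixel columns grow to the right and rows downward; lengths in m; the calibration is good to about 2 mm. A picture is of the moment at which its call begins: read the wrist's pose just before it. camera_params takes no time and is no camera call; for the wrist camera it gives the pose at the moment of the call.
A pose or a line that the arm cannot do raises MotionError and nothing moves.
- sign_off(): hands the job in, once; it reports no verdict.
Trained networks look in the newest picture that a camera, given by its name, has taken for a name from the list of things; names that differ only in an ending like _2 or _b are one class to them, and where a whole thing is asked for, a point or a joint stands for the part that bears it (a point fixed in the world has none). Each returns a list of dicts, best first, with "confidence" (0 to 1); they miss things now and then, are a little off and sometimes report something else, mostly with a low value. They report only what shows in the picture. A call takes as long as a camera call. They do not tell look-alikes from the thing itself.
- look_for(camera, name): "at" ([column, row] in pixels, amid what is visible of it).
- tip_of(camera, name): "at" ([column, row] in pixels: a listed point, or the origin of a listed thing).
Readings, each from a call of its own:
- read_time_s(): time.
- read_qpos(): joint angles.
- read_joint_vel(): joint speeds.
- read_effort(): joint torques, N m.
- read_eef_pos(): TCP position.
- read_tcp_rot(): TCP orientation.
- read_ft_force(): force on the tool from outside, world axes, zero at the start.
- read_ft_torque(): the same for the moment, N m.
- read_finger_gap(): finger opening in m.
Only numpy, scipy, OpenCV 4.12 (cv2) and the standard library are available. Lean on these libraries where they do the work, as an engineer would, in place of code of your own. Each camera call takes 0.05 s, during which the arm holds its last target.

## Task

Finish the crib of drying slats: lay the two long slats from the plywood board on it as the third layer, crosswise to the layer below and straight above the bottom pair, one on each side of the metal well. Then lift the probe out of its stand by its black grip and lower its stem into the well without touching the well, until the ring mark on the stem is level with the well's mouth. Finish while holding it there in the gripper, upright, centred and still, carried by nothing else, with the lower slats and everything else on the table left as they were.

Things in the scene. Friction and masses are not known exactly. Their poses are not given: they have to be found in the camera images.
- rack: fixed white drying panel, 260 x 260 x 12 mm, flat on the table; origin at the centre of its underside; z up. The bottom pair of slats lies on it along its x at y = +80 and -80 mm (z 12 to 26 mm), the second pair lies across them along its y at x = +80 and -80 mm (z 26 to 40 mm). The third pair goes along its x at y = +80 and -80 mm, x = 0, undersides at z = 40 mm. Either slat may go on either side
- well: upright steel tube fixed in the middle of the rack, 36 mm outside, bore 24 mm, open at the top, 56 mm tall from the panel's top face, so its mouth is 68 mm above the table and the bore is 56 mm deep down to the panel; origin at the centre of its lower end
- well_mouth (a point): centre of the well's upper opening, z up
- slat_a: loose wooden slat, 230 x 28 x 14 mm (x, y, z); origin at the centre of its underside, x along its length, z up, 55 g or so; starts on the plywood board, to be laid
- slat_b: like slat_a, lies parallel to it on the board, 110 mm from it centre to centre
- low_a: wooden slat, 230 x 28 x 14 mm (x, y, z); origin at the centre of its underside, x along its length, z up; already laid in the bottom layer of the crib, loose, not to be moved
- low_b: wooden slat, 230 x 28 x 14 mm (x, y, z); origin at the centre of its underside, x along its length, z up; already laid in the bottom layer of the crib, loose, not to be moved
- mid_a: wooden slat, 230 x 28 x 14 mm (x, y, z); origin at the centre of its underside, x along its length, z up; already laid in the second layer of the crib, loose, not to be moved
- mid_b: wooden slat, 230 x 28 x 14 mm (x, y, z); origin at the centre of its underside, x along its length, z up; already laid in the second layer of the crib, loose, not to be moved
- board: fixed plywood board flat on the table, 290 x 190 x 12 mm (x, y, z); origin at the centre of its underside. The two slats lie on its top face along its x, at y = +55 and -55 mm. Board and stand may be on either side of the rack
- probe: probe that stands upright in its stand: round steel stem of 12 mm diameter and 85 mm length, on top of it a black square grip 26 x 26 mm and 48 mm tall (85 to 133 mm above the tip), sides along its x and y; z up along the stem; origin at the stem's lower tip, about 120 g
- probe_tip (a point): centre of the stem's lower tip
- probe_mark (a point): dark ring mark round the stem, on its axis, 40 mm above the tip (45 mm below the grip)
- stand: fixed grey tray, 240 x 190 mm, 16 mm tall rim and 8 mm floor, with a white block 60 x 60 mm in its middle whose top is 98 mm above the table; the probe's stem hangs in the block's 16 mm vertical hole and its grip rests on the block; origin at the centre of the tray's underside. The tip is 13 mm above the table there
- offcut: short slat offcut, 50 x 28 x 14 mm, on the plywood board, between the ends of the two slats; bystander
- jar: amber jar, 42 mm wide, 55 mm tall, on the grey tray; bystander
- can: metal can, 44 mm wide, 60 mm tall, on the grey tray; bystander
- mug: white mug, 76 mm wide, 85 mm tall, beyond the rack; bystander
- brush: brush lying beyond the rack; bystander
- spotter: blue plastic bottle, 52 mm wide, 120 mm tall, beyond the rack; bystander
Things that resemble listed ones, but are neither listed nor needed, are in the scene too. What is shaped like the slat_b but orange or turquoise is not meant.

How it is judged:
By the outcome, as a careful person would: the job done as asked, in the order asked, and still so for the second after the job is handed in, while the arm keeps its last pose, push and grip.
It also fails if it takes over 69 s, if anything falls off the work surface, if the arm or the gripper's body presses on something with over 40 N, if the wrist force passes 120 N, or if a joint passes its speed limit or range.

## Working session

There is one attempt and no reset: what is moved stays moved. The work goes in short steps, each a Python script; the robot and the scene stay as the last script left them, time stands still between calls to the robot, and variables do not carry over. Pictures are saved under pics/ and viewed, and the job is handed in when it is done.

```bash
ls; mkdir -p pics
python3 - <<'E'
from bench import *
import cv2
print(read_time_s())
for c in ["side","top","wrist"]:
    im=read_camera(c); cv2.imwrite(f"pics/{c}0.png",im[:,:,::-1])
    p=camera_params(c); print(c,p["K"],p["camera_from_world"])
print(read_time_s(),read_eef_pos(),read_tcp_rot())
E
```

```text
pics
0.0
side [[442.18309477   0.         320.88716504]
 [  0.         442.18309477 210.26566249]
 [  0.           0.           1.        ]] [[-0.9518497  -0.30623171  0.01429302  0.41239044]
 [-0.2229318   0.65942147 -0.71795873  0.23139343]
 [ 0.21043661 -0.68657517 -0.69593892  1.24878802]
 [ 0.          0.          0.          1.        ]]
top [[451.43783112   0.         324.18062472]
 [  0.         451.43783112 194.93012676]
 [  0.           0.           1.        ]] [[ 5.03273678e-02 -9.98732708e-01  3.65826452e-04 -1.14717338e-01]
 [-9.72674457e-01 -4.90973801e-02 -2.26922560e-01  4.94195048e-01]
 [ 2.26652944e-01  1.10645851e-02 -9.73912736e-01  1.40753380e+00]
 [ 0.00000000e+00  0.00000000e+00  0.00000000e+00  1.00000000e+00]]
wrist [[325.31441391   0.         314.0132546 ]
 [  0.         325.31441391 204.03195558]
 [  0.           0.           1.        ]] [[ 0.34289828 -0.93936779 -0.00298657 -0.64906883]
 [-0.90598878 -0.33155062  0.26317012 -0.03423517]
 [-0.24820373 -0.08753478 -0.96474482  0.37879435]
 [ 0.          0.          0.          1.        ]]
0.15 [ 0.22252056 -0.60999074  0.24915796] [ 9.84738280e-01  1.74038608e-01 -2.40815723e-04 -1.01204828e-03]
```

View pics/top0.png

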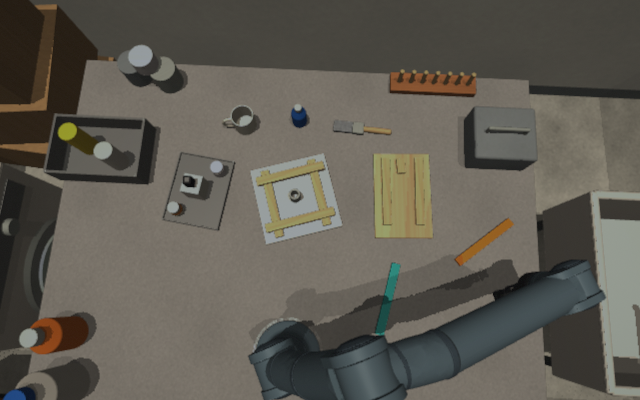

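View pics/side0.png

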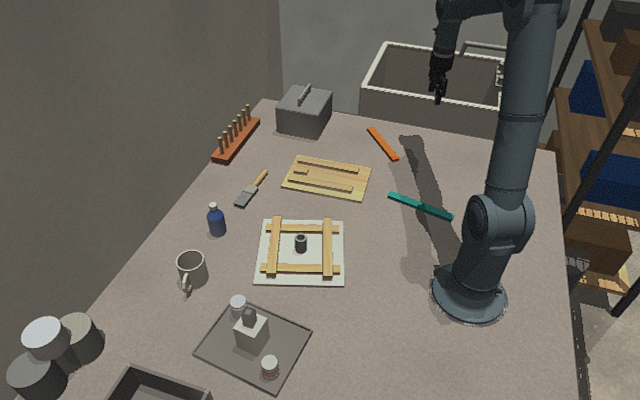

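View pics/wrist0.png

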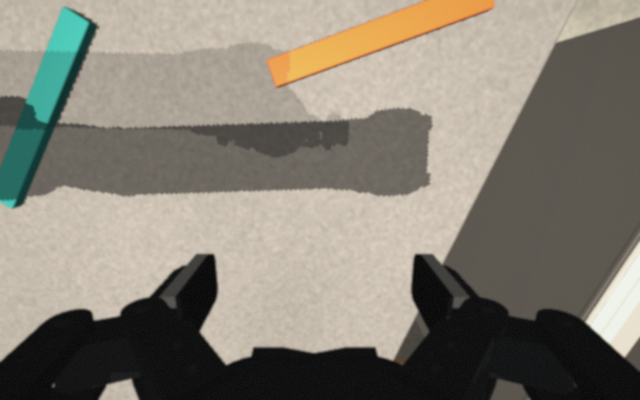

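The top view shows the rack with the well at (295,196), the plywood board with two wooden slats at (387,190) and (420,187), and the stand at (199,190). The turquoise slat (388,298) and the orange one (484,241) are decoys lying on the table. I'll enlarge the view to confirm.

```bash
cat > h.py <<'E'
from bench import *
import numpy as np, cv2
from scipy.spatial.transform import Rotation as R
def ray(P,uv,z):
    K=np.array(P["K"]);T=np.array(P["camera_from_world"])
    d=T[:3,:3].T@np.linalg.solve(K,[uv[0],uv[1],1.]); c=-T[:3,:3].T@T[:3,3]
    return c+d*(z-c[2])/d[2]
def proj(P,X):
    K=np.array(P["K"]);T=np.array(P["camera_from_world"])
    X=np.atleast_2d(X); c=X@T[:3,:3].T+T[:3,3]; p=c@K.T
    return p[:,:2]/p[:,2:]
def down(yaw): # tool y axis (jaw) at angle yaw+90 : tool x axis at yaw
    return (R.from_euler('z',yaw)*R.from_euler('x',np.pi)).as_quat()
E
python3 - <<'E'
from h import *
im=cv2.imread("pics/top0.png")
cv2.imwrite("pics/topcrop.png",cv2.resize(im[140:260,160:440],None,fx=2.85,fy=2.85,interpolation=cv2.INTER_CUBIC))
P=camera_params("top")
read_camera("top")
for n in ["well_mouth","well","rack","slat_a","mid_a","low_a","board","probe","probe_tip","stand"]:
    for f in (look_for,tip_of):
        r=f("top",n)
        for d in r[:5]: print(n,f.__name__,np.round(d["at"],1),round(d["confidence"],2), np.round(ray(P,d["at"],0.02),3))
print(read_time_s())
P=camera_params("wrist");T=np.array(P["camera_from_world"]);Rt=R.from_quat(read_tcp_rot())
print("cam in tcp",Rt.inv().apply(-T[:3,:3].T@T[:3,3]-read_eef_pos()), (Rt.as_matrix().T@T[:3,:3].T).round(3),Rt.as_matrix().round(3))
E
```

```text
well_mouth call [295.2 192.7] 0.55 [0.511 0.008 0.02 ]
well_mouth call [293.4 192.8] 0.5 [0.51  0.014 0.02 ]
well call [292.  194.6] 0.42 [0.504 0.018 0.02 ]
well call [197.9 188.5] 0.5 [0.509 0.333 0.02 ]
well call [296.4 196.2] 0.48 [0.499 0.003 0.02 ]
rack call [294.3 197. ] 0.6 [0.496 0.01  0.02 ]
rack call [293.9 197.5] 0.64 [0.494 0.011 0.02 ]
rack call [359.6 126.8] 0.55 [ 0.755 -0.199  0.02 ]
rack call [288.9 174.5] 0.46 [0.572 0.033 0.02 ]
slat_a call [385.1 192.3] 0.69 [ 0.527 -0.292  0.02 ]
slat_a call [481.4 241.1] 0.68 [ 0.38  -0.607  0.02 ]
slat_a call [386.9 296.6] 0.63 [ 0.188 -0.304  0.02 ]
slat_a call [416.4 188. ] 0.62 [ 0.547 -0.396  0.02 ]
slat_a call [419.  190.9] 0.89 [ 0.538 -0.404  0.02 ]
slat_a call [482.7 241.4] 0.79 [ 0.379 -0.612  0.02 ]
slat_a call [386.7 190.8] 0.69 [ 0.533 -0.297  0.02 ]
slat_a call [386.3 297.7] 0.68 [ 0.185 -0.302  0.02 ]
mid_a call [288.6 172.9] 0.91 [0.578 0.034 0.02 ]
mid_a call [301.6 218. ] 0.86 [ 0.426 -0.019  0.02 ]
mid_a call [188.7 179.1] 0.56 [0.539 0.367 0.02 ]
mid_a call [201.1 189.1] 0.16 [0.507 0.322 0.02 ]
mid_a call [
[... 154 characters left out ...]
99.9 191.8] 0.47 [0.498 0.325 0.02 ]
low_a call [317.  189.9] 0.8 [ 0.524 -0.064  0.02 ]
low_a call [275.1 204. ] 0.61 [0.469 0.072 0.02 ]
board call [403.2 201.6] 0.83 [ 0.498 -0.352  0.02 ]
board call [401.7 194.9] 0.73 [ 0.521 -0.347  0.02 ]
probe call [196.5 189.4] 0.67 [0.505 0.337 0.02 ]
probe_tip call [244.6 120.5] 0.64 [0.758 0.199 0.02 ]
probe_tip call [189.2 179.9] 0.41 [0.537 0.365 0.02 ]
stand call [201.9 192.9] 0.7 [0.494 0.318 0.02 ]
stand call [201.5 188.9] 0.93 [0.508 0.321 0.02 ]
1.2
cam in tcp [ 0.06678535  0.00061225 -0.12335019] [[ 0.    -0.965 -0.263]
 [ 1.     0.    -0.001]
 [ 0.001 -0.263  0.965]] [[ 0.939  0.343  0.   ]
 [ 0.343 -0.939 -0.   ]
 [ 0.     0.    -1.   ]]
```

View pics/topcrop.png

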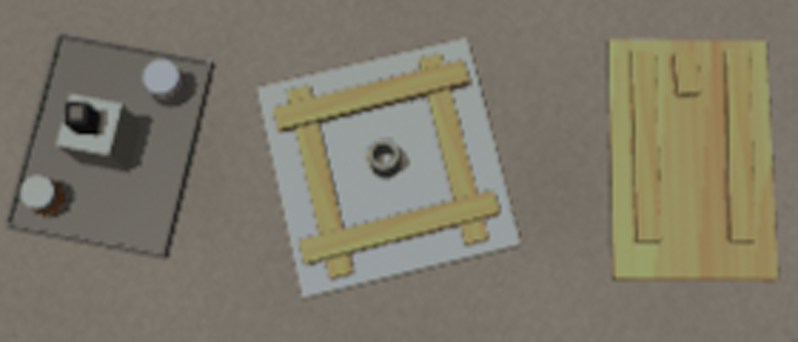

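Run:
```python
from h import *
import json
def shot(n,p,yaw):
    t=read_time_s(); move_ptp(p,down(yaw)); pause(0.15)
    P=camera_params("wrist"); im=read_camera("wrist"); cv2.imwrite(f"pics/{n}.png",im[:,:,::-1])
    json.dump({k:np.array(v).tolist() for k,v in P.items()},open(n+".json","w"))
    print(n,read_time_s()-t,read_eef_pos(),read_qpos().round(2) if hasattr(read_qpos(),'round') else read_qpos())
shot("board1",[0.45,-0.34,0.27],0.0)
shot("rack1",[0.45,-0.0,0.32],0.0)
print(read_time_s())
```

```text
board1 1.5332999999999999 [ 0.44905802 -0.34151242  0.26985279] [ 0.64  0.21 -0.08  1.78  0.02  1.15 -1.01]
rack1 1.4916999999999998 [ 0.45016541 -0.00143259  0.3196922 ] [ 0.28 -0.05 -0.35  1.95 -0.02  1.23 -1.64]
4.225
```

View pics/board1.png

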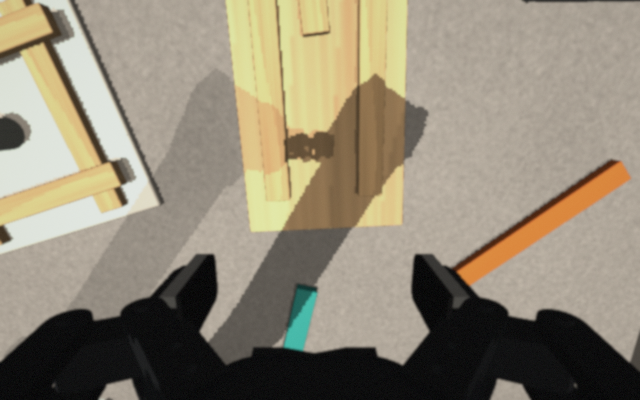

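View pics/rack1.png

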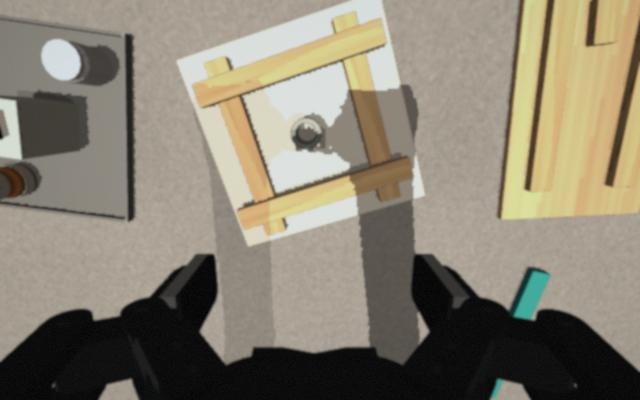

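```bash
cat > fit.py <<'E'
from h import *
from scipy.optimize import minimize
from scipy.ndimage import map_coordinates
def rect(cx,cy,lx,ly,z):
    a,b=lx/2,ly/2; c=[(cx-a,cy-b),(cx+a,cy-b),(cx+a,cy+b),(cx-a,cy+b)]
    return [((*c[i],z),(*c[(i+1)%4],z)) for i in range(4)]
def circ(r,z,n=40):
    t=np.linspace(0,2*np.pi,n+1); p=[(r*np.cos(a),r*np.sin(a),z) for a in t]
    return list(zip(p[:-1],p[1:]))
RACK=rect(0,0,.26,.26,.012)+rect(.08,0,.028,.23,.04)+rect(-.08,0,.028,.23,.04)+circ(.018,.068)+circ(.012,.068)
RACKP=rect(0,0,.26,.26,.012); MID=rect(.08,0,.028,.23,.04)+rect(-.08,0,.028,.23,.04)
WELL=circ(.018,.068)+circ(.012,.068)
LOW=rect(0,.08,.23,.028,.026)+rect(0,-.08,.23,.028,.026)
BOARD=rect(0,0,.29,.19,.012)
SLATS=rect(0,.055,.23,.028,.026)+rect(0,-.055,.23,.028,.026)
SLAT1=rect(0,0,.23,.028,.014)
def samples(edges,step=.003):
    out=[]
    for a,b in edges:
        a,b=np.array(a),np.array(b); n=max(2,int(np.linalg.norm(b-a)/step))
        out.append(a+(b-a)*((np.arange(n)+.5)/n)[:,None])
    return np.vstack(out)
def place(p,S,z=0):
    c,s=np.cos(p[2]),np.sin(p[2]); X=S.copy(); X[:,0]=p[0]+c*S[:,0]-s*S[:,1]; X[:,1]=p[1]+s*S[:,0]+c*S[:,1]; X[:,2]+=z; return X
def grad(im,sig):
    g=cv2.GaussianBlur(im.astype(np.float32),(0,0),sig)
    gx=cv2.Sobel(g,-1,1,0);gy=cv2.Sobel(g,-1,0,1)
    m=np.sqrt((gx**2+gy**2).max(2)); return np.minimum(m,np.percentile(m,97))
def fit(views,edges,p0,z=0,sigs=(4,2,1)):
    S=samples(edges); p=np.array(p0,float)
    for s in sigs:
        G=[grad(im,s) for im,P,_ in views]
        def f(q):
            v=0
            for g,(im,P,mask) in zip(G,views):
                uv=proj(P,place(q,S,z)); ok=(uv[:,0]>2)&(uv[:,0]<637)&(uv[:,1]>2)&(uv[:,1]<397)
                if mask is not None: ok&=~((uv[:,1]>mask))
                if ok.sum(): v-=map_coordinates(g,[uv[ok,1],uv[ok,0]],order=1).sum()/len(uv)/g.std()
            return v
        best=None
        for k in range(9):
            q0=p+np.array([0,0,0]) if k==0 else p+np.random.RandomState(k).randn(3)*[.003*s/2,.003*s/2,.02*s/2]
            sim=np.vstack([q0]+[q0+d for d in np.diag([.003,.003,.02])*s/2])
            r=minimize(f,q0,method="Nelder-Mead",options=dict(initial_simplex=sim,xatol=1e-5,fatol=1e-6,maxiter=400))
            if best is None or r.fun<best.fun: best=r
        p=best.x
    return p,best.fun
def draw(im,P,p,edges,z=0,col=(0,0,255),sc=1):
    o=cv2.resize(im,None,fx=sc,fy=sc,interpolation=cv2.INTER_CUBIC)
    for a,b in edges:
        uv=proj(P,place(p,np.array([a,b],float),z)); uv=((uv+.5)*sc-.5)
        cv2.line(o,tuple(int(v) for v in uv[0].round()),tuple(int(v) for v in uv[1].round()),col,1)
    return o
E
python3 - <<'E'
from fit import *
import json
im=cv2.imread("pics/rack1.png");P=json.load(open("rack1.json"))
cs=[ray(P,u,.012) for u in [(178,60),(382,0),(424,193),(248,245)]]
print(np.round(cs,3)); c=np.mean(cs,0); 
p0=[c[0],c[1],np.arctan2(*(cs[0]-cs[3])[[1,0]])]; print(p0)
v=[(im,P,250)]
p,f=fit(v,RACK,p0); print("rack wrist",p.round(4),f)
for n,e in (("panel",RACKP),("mid",MID),("well",WELL),("low",LOW)): print(n,fit(v,e,p,sigs=(2,1))[0].round(4))
t=cv2.imread("pics/top0.png");Pt=camera_params("top"); print("top",fit([(t,Pt,None)],RACK,p)[0].round(4))
s=cv2.imread("pics/side0.png");Ps=camera_params("side"); print("side",fit([(s,Ps,None)],RACK,p)[0].round(4))
np.save("rack.npy",p)
o=draw(im,P,p,RACK,sc=2); o=o[:540,300:1000]; cv2.imwrite("pics/fit1.png",o)
b=[ray(P,u,.012) for u in [(501,219)]]; print(b)
E
```

```text
[[ 0.583  0.165  0.012]
 [ 0.647 -0.082  0.012]
 [ 0.414 -0.151  0.012]
 [ 0.339  0.093  0.012]]
[np.float64(0.49584062267228673), np.float64(0.005915008178475369), np.float64(0.28731945331602277)]
rack wrist [0.4966 0.0075 0.2941] -2.226447820663452
panel [0.4965 0.007  0.294 ]
mid [0.4984 0.0044 0.3093]
well [0.4921 0.0046 0.7881]
low [0.4954 0.0074 0.2954]
top [0.4972 0.0075 0.2925]
side [0.495  0.0097 0.2895]
[array([ 0.3769712 , -0.26150237,  0.012     ])]
```

Run:
```python
from h import *
import json
def shot(n,p,yaw):
    t=read_time_s(); move_ptp(p,down(yaw)); pause(0.15)
    P=camera_params("wrist"); im=read_camera("wrist"); cv2.imwrite(f"pics/{n}.png",im[:,:,::-1])
    json.dump({k:np.array(v).tolist() for k,v in P.items()},open(n+".json","w"))
    print(n,read_time_s()-t,read_eef_pos())
shot("board2",[0.51,-0.35,0.32],0.0)
print(read_time_s())
```

```text
board2 1.5333000000000006 [ 0.51085183 -0.34811384  0.32034718]
5.7583
```

View pics/fit1.png

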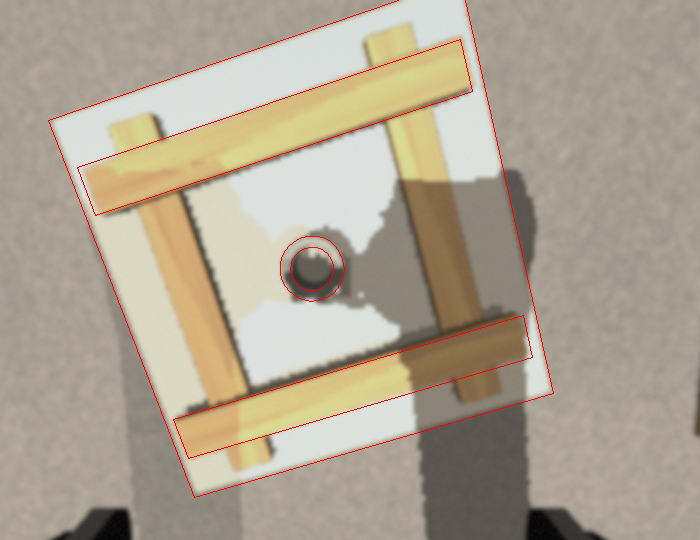

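View pics/board2.png

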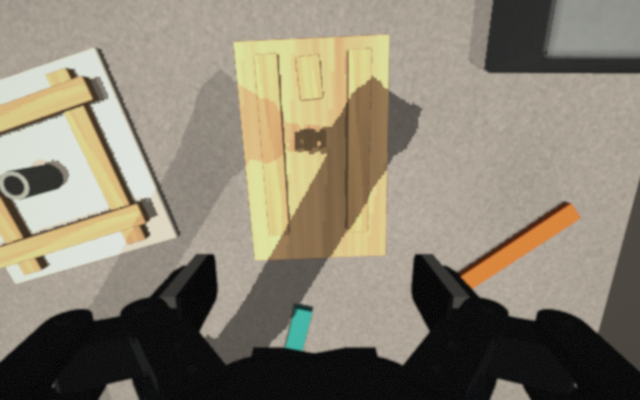

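Run:
```python
from fit import *
import json
im=cv2.imread("pics/board2.png");P=json.load(open("board2.json"))
cs=np.array([ray(P,u,.012) for u in [(235,43),(389,36),(386,255),(256,260)]]); c=cs.mean(0)
print(cs.round(3)); d=(cs[0]+cs[1]-cs[2]-cs[3]); p0=[c[0],c[1],np.arctan2(d[1],d[0])]; print(p0)
v=[(im,P,262)]
p,f=fit(v,BOARD+SLATS,p0); print("wrist",p.round(4),f)
print("board",fit(v,BOARD,p,sigs=(2,1))[0].round(4)); print("slats",fit(v,SLATS,p,sigs=(2,1))[0].round(4))
o=draw(im,P,p,BOARD,sc=3)
for k,y in (("+y",.055),("-y",-.055)):
    c,s=np.cos(p[2]),np.sin(p[2]); q0=[p[0]-s*y,p[1]+c*y,p[2]]
    q,f=fit(v,SLAT1,q0,z=.012,sigs=(2,1)); print(k,np.round(q0,4),q.round(4),f); np.save("slat%s.npy"%k,q)
    o=draw(cv2.resize(o,None,fx=1,fy=1),P,q,[],sc=1)
    for a,b in SLAT1:
        uv=(proj(P,place(q,np.array([a,b],float),.012))+.5)*3-.5
        cv2.line(o,tuple(int(x) for x in uv[0].round()),tuple(int(x) for x in uv[1].round()),(255,0,0),1)
t=cv2.imread("pics/top0.png");Pt=camera_params("top"); print("top",fit([(t,Pt,None)],BOARD+SLATS,p)[0].round(4))
s=cv2.imread("pics/side0.png");Ps=camera_params("side"); print("side",fit([(s,Ps,None)],BOARD+SLATS,p)[0].round(4))
cv2.imwrite("pics/fit2.png",cv2.resize(o[60:800,600:1260],None,fx=.8,fy=.8,interpolation=cv2.INTER_AREA))
R1=np.load("rack.npy"); im=cv2.imread("pics/board2.png"); print("rack from board2",fit([(im,P,262)],RACKP+LOW,R1)[0].round(4))
```

```text
[[ 0.662 -0.251  0.012]
 [ 0.671 -0.437  0.012]
 [ 0.385 -0.452  0.012]
 [ 0.376 -0.264  0.012]]
[np.float64(0.523602927980975), np.float64(-0.35118838430576504), np.float64(0.047598378844942765)]
wrist [ 0.5241 -0.3491  0.0477] -1.7327173948287964
board [ 0.5241 -0.3498  0.0478]
slats [ 0.5363 -0.35    0.0218]
+y [ 0.5214 -0.2941  0.0477] [ 0.535  -0.297   0.0494] -1.8497544527053833
-y [ 0.5267 -0.404   0.0477] [ 0.5386 -0.4051  0.023 ] -1.607277274131775
top [ 0.5262 -0.3515  0.0454]
side [ 0.5228 -0.3288  0.0516]
rack from board2 [0.4961 0.0063 0.2976]
```

View pics/fit2.png

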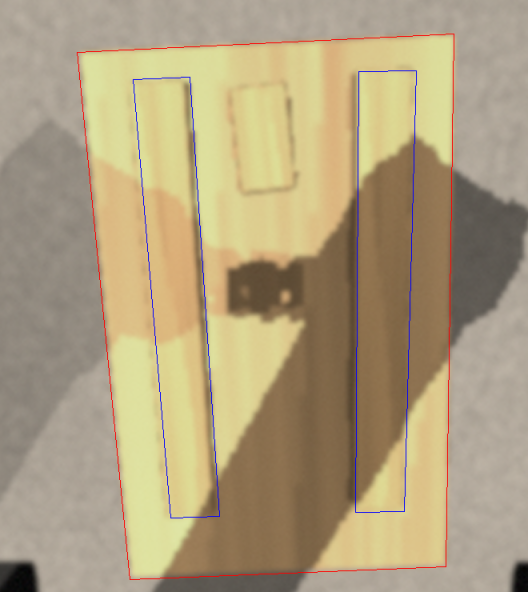

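Run:
```python
from fit import *
import json
im=cv2.imread("pics/board2.png");P=json.load(open("board2.json"))
l=cv2.cvtColor(im,cv2.COLOR_BGR2LAB); l[:,:,0]=cv2.createCLAHE(6,(16,16)).apply(l[:,:,0]); e=cv2.cvtColor(l,cv2.COLOR_LAB2BGR)
a=cv2.resize(e[25:270,225:400],None,fx=2.4,fy=2.4,interpolation=cv2.INTER_CUBIC)
p=np.load("slat-y.npy");q=p.copy();q[2]=.0477
b=draw(draw(e,P,q,[],sc=2.4),P,q,[],sc=1)
for pp in (q,np.load("slat+y.npy")):
  for A,B in SLAT1:
    uv=(proj(P,place(pp,np.array([A,B],float),.012))+.5)*2.4-.5
    cv2.line(b,tuple(int(x) for x in uv[0].round()),tuple(int(x) for x in uv[1].round()),(255,0,0),1)
b=b[60:648,540:960][:a.shape[0]]
cv2.imwrite("pics/fit3.png",np.hstack([a[:b.shape[0]],b[:, :380]]))
```

```text
(no output)
```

View pics/fit3.png

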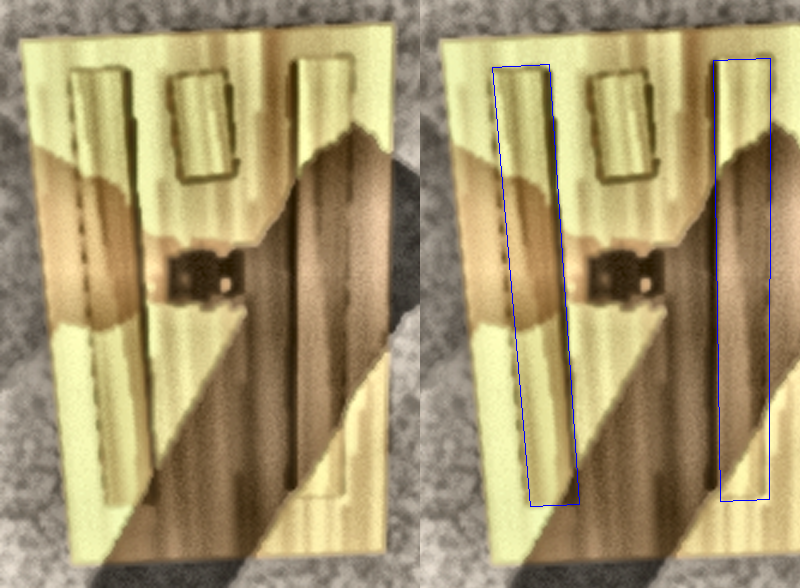

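```bash
cat >> h.py <<'E'
import json
def snap(n,cam="wrist"):
    P=camera_params(cam); im=read_camera(cam); cv2.imwrite(f"pics/{n}.png",im[:,:,::-1])
    json.dump({k:np.array(v).tolist() for k,v in P.items()},open(n+".json","w"))
E
python3 - <<'E'
from h import *
ft=lambda: np.round(read_ft_force(),2)
yaw=.033; x,y=.5353,-.2955
move_ptp([x,y,.14],down(yaw)); move_gripper(.05,30)
print(ft(), read_time_s())
movel([x,y,.05],speed=.12); movel([x,y,.0315],speed=.04); pause(.1); print(ft(),read_eef_pos(),read_time_s())
snap("g1")
move_gripper(0.0,40); print("gap",read_finger_gap(),ft())
movel([x,y,.045],speed=.05); movel([x,y,.15],speed=.15);pause(.2);print("gap",read_finger_gap(),ft(),read_eef_pos(),read_time_s()); snap("g2")
E
```

```text
[-0.41  0.85  0.15] 6.9833
[0.03 0.56 0.13] [ 0.53549098 -0.29560032  0.03163744] 8.5917
gap 0.02652255960952312 [ 0.35 -0.2   1.99]
gap 0.02731898594383577 [ 0.49 -0.43 -1.74] [ 0.53433445 -0.29502582  0.14845332] 10.4333
```

View pics/g1.png

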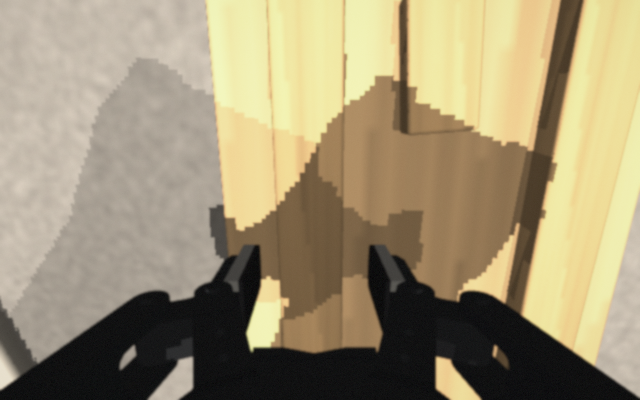

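View pics/g2.png

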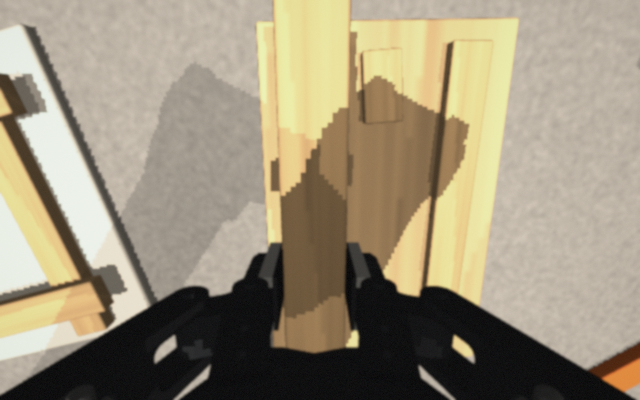

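```bash
cat >> h.py <<'E'
RK=np.array([.4965,.0074,.2940])
def rk(x,y):
    c,s=np.cos(RK[2]),np.sin(RK[2]); return np.array([RK[0]+c*x-s*y,RK[1]+s*x+c*y])
def lay(t,yaw,n,dz=0):
    ft=lambda: np.round(read_ft_force(),2)
    q=down(yaw)
    move_ptp([*t,.12],q); pause(.15); e=np.array(read_eef_pos()); off=t-e[:2]; print("err",off,e,ft())
    movel([*(t+off),.066],q,speed=.1); pause(.15); e=np.array(read_eef_pos()); f0=np.array(read_ft_force()); off=off+.8*(t-e[:2]); print("err",t-e[:2],e,f0.round(2),R.from_quat(read_tcp_rot()).as_matrix()[:,0].round(4))
    snap(n+"a")
    for z in np.arange(.064,.0555,-.001):
        movel([*(t+off),z],q,speed=.03); pause(.05); f=np.array(read_ft_force())-f0
        if f[2]>2.5: break
    print("contact z",z,read_eef_pos(),f.round(2))
    move_gripper(.046); pause(.1); print(ft())
    movel([*(t+off),.085],q,speed=.08); snap(n+"b")
    print(read_time_s())
E
python3 - <<'E'
from h import *
move_ptp([*((rk(0,.08)+[.535,-.295])/2),.17],down(.16))
lay(rk(0,.08),RK[2],"p1")
E
```

```text
err [-0.00144985  0.00293758] [0.47476722 0.08102981 0.12046157] [ 0.04 -0.89 -0.68]
err [ 0.00055944 -0.00309428] [0.47275792 0.08706167 0.06682609] [0.62 0.35 0.08] [0.9571 0.2896 0.0019]
contact z 0.059 [0.4723257  0.08441146 0.05987442] [-4.1  -1.35  7.74]
[-0.85 -0.28  0.12]
15.8833
```

View pics/p1b.png

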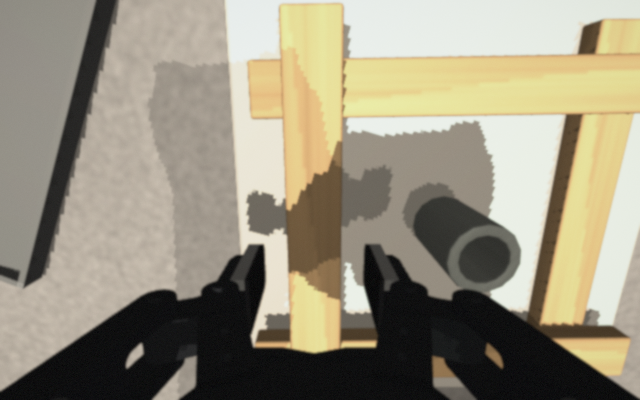

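View pics/p1a.png

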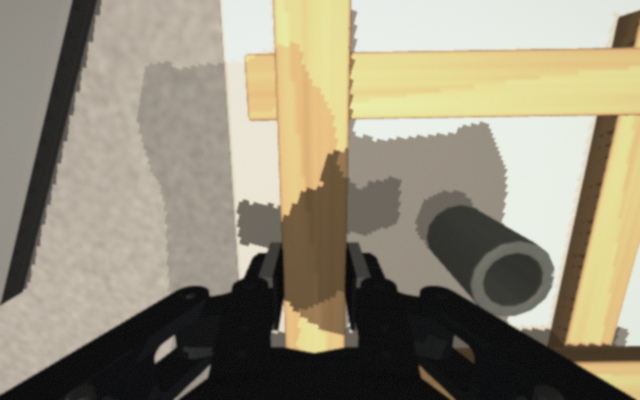

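Run:
```python
from fit import *
move_ptp([.45,0,.32],down(0)); pause(.3); snap("r2"); snap("top2","top"); snap("side2","side"); print(read_time_s(),read_eef_pos())
im=cv2.imread("pics/r2.png");P=json.load(open("r2.json"))
v=[(im,P,250)]
p,f=fit(v,RACKP,RK); print("panel",p,f)
c,s=np.cos(p[2]),np.sin(p[2])
def rel(q): d=q[:2]-p[:2]; return np.round([(c*d[0]+s*d[1])*1e3,(-s*d[0]+c*d[1])*1e3,np.degrees(q[2]-p[2])],2)
o=draw(im,P,p,RACKP,sc=2)
def dl(o,q,z,col):
  for A,B in SLAT1:
    uv=(proj(P,place(q,np.array([A,B],float),z))+.5)*2-.5
    cv2.line(o,tuple(int(x) for x in uv[0].round()),tuple(int(x) for x in uv[1].round()),col,1)
for n,x,y,yw,z in (("top+",0,.08,0,.04),("mid+",.08,0,np.pi/2,.026),("mid-",-.08,0,np.pi/2,.026),("low-",0,-.08,0,.012)):
    q0=np.array([p[0]+c*x-s*y,p[1]+s*x+c*y,p[2]+yw]); q,f=fit(v,SLAT1,q0,z=z,sigs=(2,1)); print(n,rel(q),f); dl(o,q,z,(255,0,0))
im0=cv2.imread("pics/rack1.png");P0=json.load(open("rack1.json"))
p,f=fit([(im0,P0,250)],RACKP,RK); c,s=np.cos(p[2]),np.sin(p[2]); print("before",p)
for n,x,y,yw,z in (("mid+",.08,0,np.pi/2,.026),("mid-",-.08,0,np.pi/2,.026),("low+",0,.08,0,.012),("low-",0,-.08,0,.012)):
    q0=np.array([p[0]+c*x-s*y,p[1]+s*x+c*y,p[2]+yw]); q,f=fit([(im0,P0,250)],SLAT1,q0,z=z,sigs=(2,1)); print(n,rel(q),f)
cv2.imwrite("pics/fit4.png",o[:540,300:1000])
```

```text
17.3167 [4.49944362e-01 1.76636217e-04 3.19527441e-01]
panel [0.49638077 0.00700106 0.29593626] -1.969519019126892
top+ [-1.78 80.8   0.5 ] -3.1312172412872314
mid+ [79.42 -1.59 90.59] -2.783210277557373
mid- [-78.99   3.31  90.23] -2.600365400314331
low- [-7.900e-01 -7.815e+01 -2.000e-02] -1.9297113418579102
before [0.49648202 0.00697661 0.29401445]
mid+ [81.28 -1.53 90.81] -2.8676822185516357
mid- [-79.5    4.09  90.76] -2.698652982711792
low+ [-1.070e+00  8.051e+01 -6.000e-02] -2.7276294231414795
low- [ -0.78 -78.14   0.1 ] -1.9135189056396484
```

View pics/fit4.png

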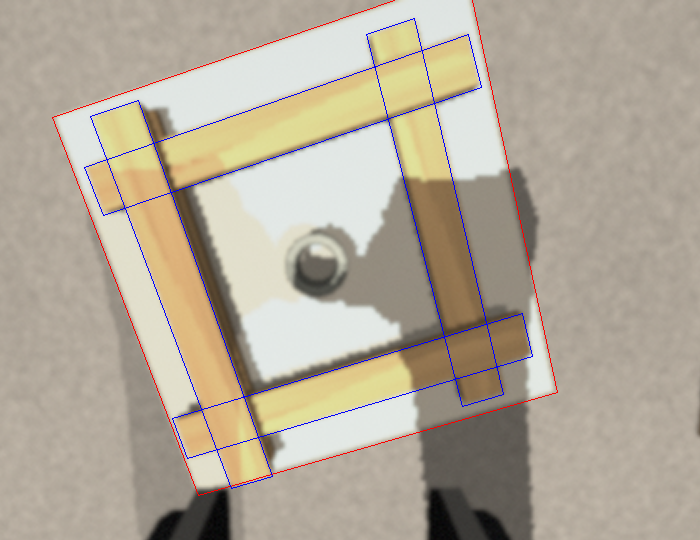

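```bash
python3 - <<'E'
s=open('h.py').read()
a=s.index("def lay"); s=s[:a]+'''def settle(t,z,q,off,k=3):
    for i in range(k):
        movel([*(t+off),z],q,speed=.03); pause(.25); e=np.array(read_eef_pos()); d=t-e[:2]; print("  err mm",(d*1e3).round(2),e[2].round(4))
        if np.linalg.norm(d)<.0006: break
        off=off+.7*d
    return off
def lay(t,yaw,n,dz=0):
    ft=lambda: np.round(read_ft_force(),2)
    q=down(yaw); off=np.zeros(2)
    move_ptp([*t,.12],q); movel([*t,.068],q,speed=.1)
    off=settle(t,.0645,q,off); f0=np.array(read_ft_force())
    for z in np.arange(.0635,.0555,-.0005):
        movel([*(t+off),z],q,speed=.03); f=np.array(read_ft_force())-f0
        if f[2]>2: break
    print("contact z",z,read_eef_pos(),f.round(2))
    move_gripper(.046); pause(.1); print(ft())
    movel([*(t+off),.085],q,speed=.08); snap(n+"b")
    print(read_time_s())
'''
open('h.py','w').write(s)
E
python3 - <<'E'
from h import *
ft=lambda: np.round(read_ft_force(),2)
q=down(.033); t=np.array([.5391,-.4045])
move_ptp([*t,.12],q)
movel([*t,.055],q,speed=.12); off=settle(t,.045,q,np.zeros(2),2); movel([*(t+off),.0315],q,speed=.04); pause(.1); print(ft(),read_eef_pos(),read_time_s())
snap("g3")
move_gripper(0.0,40); print("gap",read_finger_gap(),ft())
movel([*t,.045],speed=.05); movel([*t,.15],speed=.15);pause(.2);print("gap",read_finger_gap(),ft(),read_eef_pos(),read_time_s()); snap("g4")
E
```

```text
err mm [-0.13  0.08] 0.0452
[-0.17 -0.06 -1.22] [ 0.53916334 -0.40460128  0.03149293] 21.0083
gap 0.026921802618170673 [-1.04 -0.21  0.68]
gap 0.026910206261109522 [-0.01 -0.19 -0.42] [ 0.53819014 -0.40385717  0.14823867] 22.8167
```

View pics/g4.png

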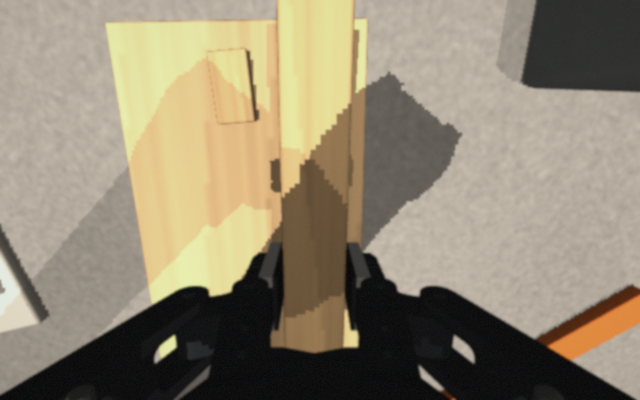

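Run:
```python
from fit import *
move_ptp([.515,-.24,.16],down(.16))
lay(rk(0.0005,-.0795),RK[2]-.003,"p2")
movel([.42,.0,.2],speed=.25)
move_ptp([.45,0,.32],down(0)); pause(.3); snap("r3"); snap("top3","top"); print(read_time_s(),read_eef_pos())
im=cv2.imread("pics/r3.png");P=json.load(open("r3.json"))
v=[(im,P,250)]
p,f=fit(v,RACKP,RK); print("panel",p,f)
c,s=np.cos(p[2]),np.sin(p[2])
def rel(q): d=q[:2]-p[:2]; return np.round([(c*d[0]+s*d[1])*1e3,(-s*d[0]+c*d[1])*1e3,np.degrees(q[2]-p[2])],2)
o=draw(im,P,p,RACKP,sc=2)
def dl(o,q,z,col):
  for A,B in SLAT1:
    uv=(proj(P,place(q,np.array([A,B],float),z))+.5)*2-.5
    cv2.line(o,tuple(int(x) for x in uv[0].round()),tuple(int(x) for x in uv[1].round()),col,1)
for n,x,y,yw,z in (("top+",0,.08,0,.04),("top-",0,-.08,0,.04),("mid+",.08,0,np.pi/2,.026),("mid-",-.08,0,np.pi/2,.026)):
    q0=np.array([p[0]+c*x-s*y,p[1]+s*x+c*y,p[2]+yw]); q,f=fit(v,SLAT1,q0,z=z,sigs=(2,1)); print(n,rel(q),f); dl(o,q,z,(255,0,0))
cv2.imwrite("pics/fit5.png",o[:540,300:1000])
```

```text
err mm [-0.16 -0.03] 0.0647
contact z 0.0595 [ 0.52003207 -0.06852873  0.05984353] [-1.13  0.76  5.16]
[ 0.12 -0.16  0.67]
28.6833
30.4583 [ 4.49470424e-01 -2.48419459e-05  3.19066132e-01]
panel [0.49634122 0.00698352 0.29577277] -2.0098841190338135
top+ [-1.85 80.74  0.38] -3.1999166011810303
top- [  0.39 -79.72  -0.67] -2.346649408340454
mid+ [79.59 -1.72 90.76] -2.728302240371704
mid- [-78.89   3.88  90.42] -2.56585955619812
```

View pics/fit5.png

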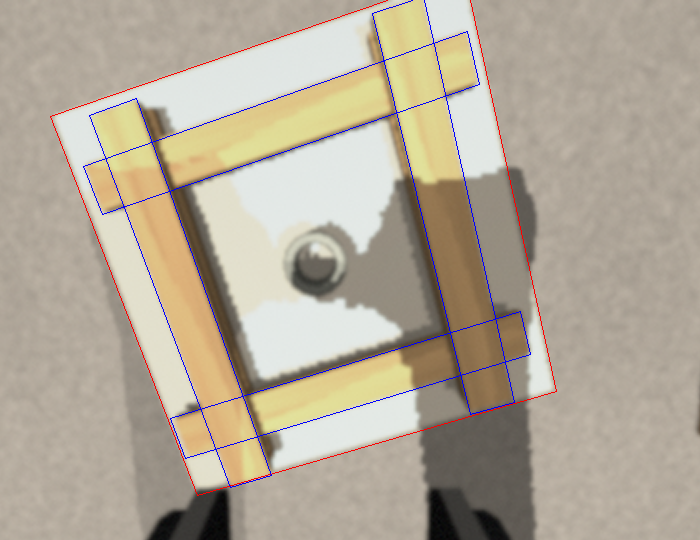

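View pics/p2b.png

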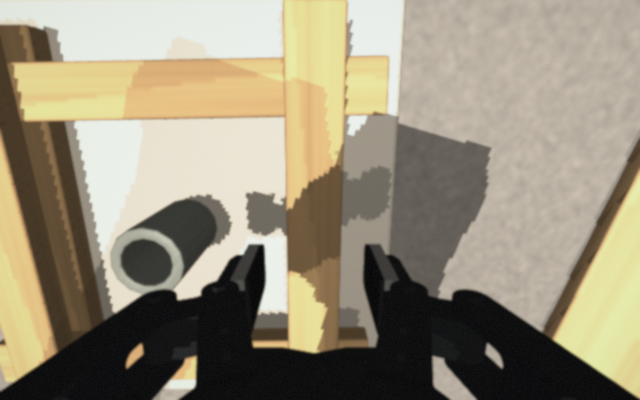

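Run:
```python
from fit import *
move_ptp([.44,.30,.33],down(0.0)); move_gripper(.06,60); pause(.2); snap("s1"); print(read_time_s(),read_eef_pos())
for n,u in (("p1a",(512,278)),("p1b",(484,257)),("p2b",(150,258)),("r3",(158+157.5-150+0,0))):
    if n=="r3": continue
    P=json.load(open(n+".json")); im=cv2.imread(f"pics/{n}.png"); q0=ray(P,u,.068)
    e=fit([(im,P,None)],circ(.018,.068)+circ(.012,.068),[q0[0],q0[1],0],sigs=(2,1)); print(n,q0.round(4),e[0][:2].round(4),e[1])
for n in ("rack1","r2","r3","top0","top3"):
    P=camera_params("top") if "top" in n else json.load(open(n+".json")); im=cv2.imread(f"pics/{n}.png")
    e=fit([(im,P,None)],circ(.018,.068)+circ(.012,.068),[.4965,.007,0],sigs=(2,1)); print(n,e[0][:2].round(4),e[1])
```

```text
32.15 [0.44005037 0.29989886 0.33005699]
p1a [0.4983 0.0084 0.068 ] [0.4975 0.0083] -2.2409985065460205
p1b [0.4986 0.0083 0.068 ] [0.4973 0.0082] -2.2159154415130615
p2b [0.5005 0.0055 0.068 ] [0.4975 0.0069] -3.301494836807251
rack1 [0.4921 0.0046] -2.4005773067474365
r2 [0.4965 0.0081] -2.3745996952056885
r3 [0.4966 0.0081] -2.4423000812530518
top0 [0.4936 0.0091] -3.41603422164917
top3 [ 0.54   -0.0437] -3.0623748302459717
```

View pics/s1.png

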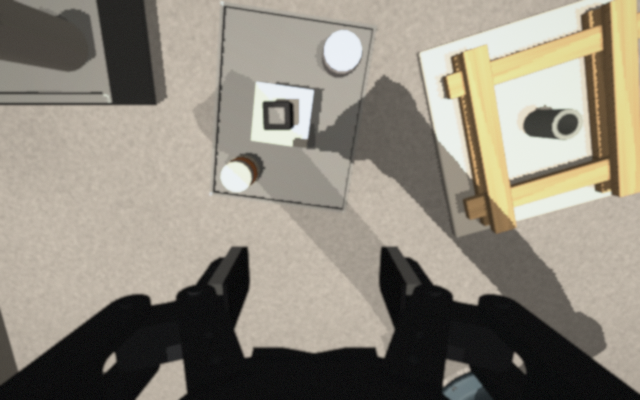

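Run:
```python
from fit import *
im=cv2.imread("pics/s1.png");P=json.load(open("s1.json")); v=[(im,P,None)]
cs=np.array([ray(P,u,.016) for u in [(222,7),(372,28),(343,208),(214,192)]]); print(cs.round(3)); c=cs.mean(0)
d=cs[0]+cs[1]-cs[2]-cs[3]; p,f=fit(v,rect(0,0,.24,.19,.016),[c[0],c[1],np.arctan2(d[1],d[0])]); print("tray",p,f)
b,f=fit(v,rect(0,0,.06,.06,.098),p,sigs=(2,1)); print("block",b,f)
g,f=fit(v,rect(0,0,.026,.026,.146),b,sigs=(2,1)); print("grip",g,f)
t=cv2.imread("pics/top3.png");Pt=camera_params("top"); print("top block",fit([(t,Pt,None)],rect(0,0,.06,.06,.098),b,sigs=(2,1)),"tray",fit([(t,Pt,None)],rect(0,0,.24,.19,.016),p,sigs=(2,1)))
t=cv2.imread("pics/side2.png");Pt=camera_params("side"); print("side block",fit([(t,Pt,None)],rect(0,0,.06,.06,.098),b,sigs=(2,1)),"tray",fit([(t,Pt,None)],rect(0,0,.24,.19,.016),p,sigs=(2,1)))
np.save("grip.npy",g)
S=5;o=cv2.resize(im[60:180,210:340],None,fx=S,fy=S,interpolation=cv2.INTER_CUBIC); o=cv2.convertScaleAbs(o,alpha=1.6)
for e,q,col in ((rect(0,0,.06,.06,.098),b,(0,0,255)),(rect(0,0,.026,.026,.146),g,(255,0,0)),(rect(0,0,.026,.026,.098),g,(0,255,0))):
  for A,B in e:
    uv=(proj(P,place(q,np.array([A,B],float)))-[210,60]+.5)*S-.5
    cv2.line(o,tuple(int(x) for x in uv[0].round()),tuple(int(x) for x in uv[1].round()),col,1)
cv2.imwrite("pics/fit6.png",o)
```

```text
[[0.632 0.41  0.016]
 [0.609 0.229 0.016]
 [0.382 0.259 0.016]
 [0.405 0.438 0.016]]
tray [ 0.50941649  0.3303824  -0.13984397] -1.633614420890808
block [ 0.50696318  0.33432237 -0.13617007] -3.583974838256836
grip [ 5.07342123e-01  3.32397038e-01 -3.70354866e-04] -4.115563869476318
top block (array([ 0.50762522,  0.33369402, -0.18351126]), np.float64(-3.528729200363159)) tray (array([ 0.50330564,  0.32546261, -0.13906062]), np.float64(-2.21842360496521))
side block (array([ 0.50512157,  0.33486094, -0.15759877]), np.float64(-3.5680809020996094)) tray (array([ 0.5015906 ,  0.33493559, -0.14242233]), np.float64(-2.7169430255889893))
```

View pics/fit6.png

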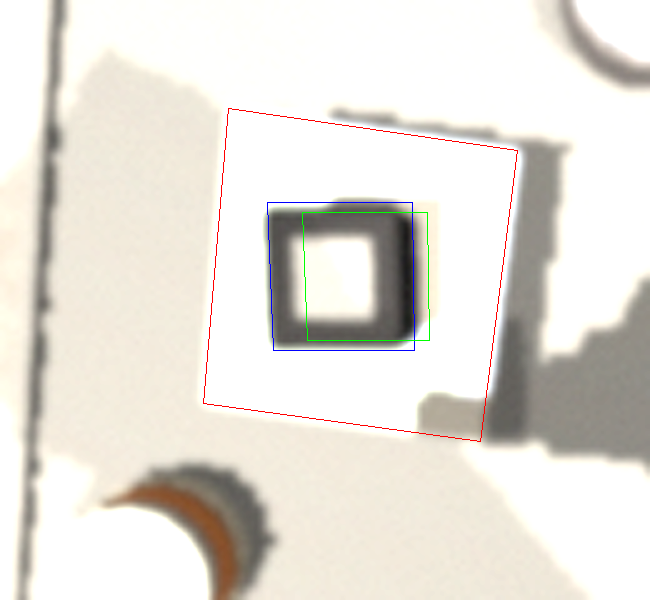

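Run:
```python
from fit import *
move_ptp([.46,.333,.25],down(0.0)); pause(.3); snap("s2"); print(read_time_s(),read_eef_pos())
im=cv2.imread("pics/s2.png");P=json.load(open("s2.json")); v=[(im,P,260)]
b,f=fit(v,rect(0,0,.06,.06,.098),[.507,.3337,-.14],sigs=(3,1)); print("block",b,f)
for y0 in (-.1,0,.1):
    g,f=fit(v,rect(0,0,.026,.026,.146),[b[0],b[1],y0],sigs=(2,1)); print("grip",g,f)
o=cv2.convertScaleAbs(im,alpha=1.5)
o=draw(o,P,b,rect(0,0,.06,.06,.098)); 
o=draw(o,P,g,rect(0,0,.026,.026,.146),col=(255,0,0));o=draw(o,P,g,rect(0,0,.026,.026,.098),col=(0,255,0))
u=proj(P,[b[0],b[1],.12])[0].astype(int);print(u)
cv2.imwrite("pics/fit7.png",cv2.resize(o[max(0,u[1]-100):u[1]+100,u[0]-130:u[0]+130],None,fx=3,fy=3,interpolation=cv2.INTER_CUBIC))
```

```text
32.95 [0.46066894 0.33307684 0.25172625]
block [ 0.50736854  0.33404907 -0.13430588] -2.7809178829193115
grip [0.50786335 0.33413852 0.01303722] -3.5272340774536133
grip [0.50786342 0.33413852 0.01303788] -3.527233362197876
grip [0.50786333 0.33413849 0.01303838] -3.5272340774536133
[312 143]
```

View pics/fit7.png

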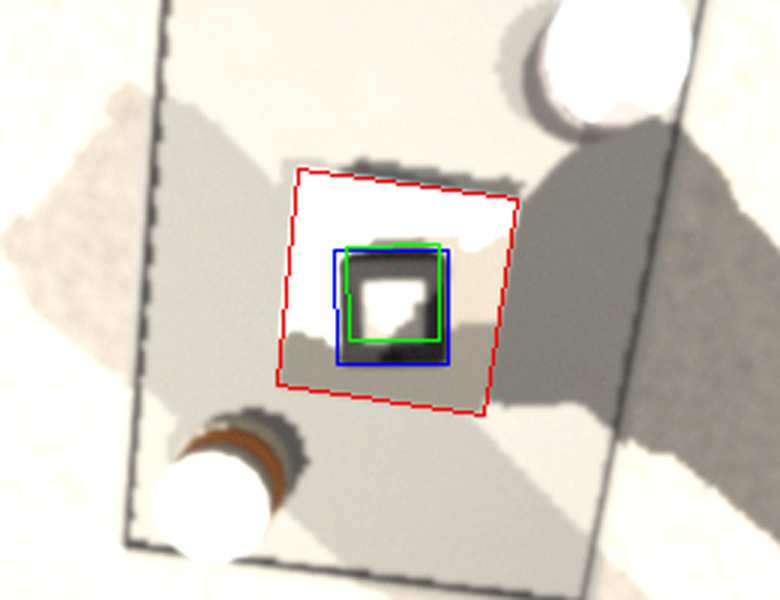

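Run:
```python
from fit import *
ft=lambda: np.round(read_ft_force(),2)
q=down(.012); t=np.array([.5076,.3341])
movel([*t,.19],q,speed=.15); off=settle(t,.16,q,np.zeros(2),2); movel([*(t+off),.124],q,speed=.08); pause(.2); f0=ft();print(f0,read_eef_pos(),R.from_quat(read_tcp_rot()).as_matrix()[:,2].round(4),read_time_s())
snap("k1")
move_gripper(0.0,60); pause(.2); print("gap",read_finger_gap(),ft(),read_eef_pos())
movel([*(t+off),.130],speed=.04); print(ft()); movel([*(t+off),.235],speed=.15);pause(.25);print("gap",read_finger_gap(),ft(),read_eef_pos(),R.from_quat(read_tcp_rot()).as_matrix()[:,2].round(4),read_time_s()); snap("k2");snap("k2s","side");snap("k2t","top")
```

```text
err mm [-0.1  -0.11] 0.1602
[ 0.02 -0.27  0.04] [0.50801708 0.33451519 0.12465608] [ 1.1e-03  8.0e-04 -1.0e+00] 35.8083
gap 0.025600925684655884 [-0.19 -1.62  2.26] [0.50783102 0.33438008 0.12437164]
[-0.23  0.99 -0.59]
gap 0.02558320863167974 [-0.27 -0.1  -0.78] [0.50701881 0.3336879  0.23370525] [-0.002  -0.0012 -1.    ] 37.8583
```

View pics/k2s.png

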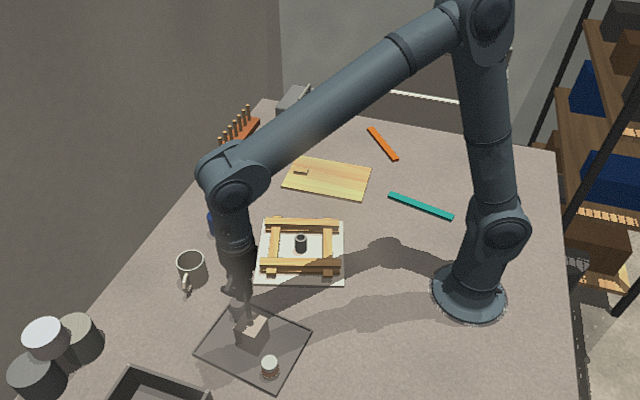

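View pics/k2.png

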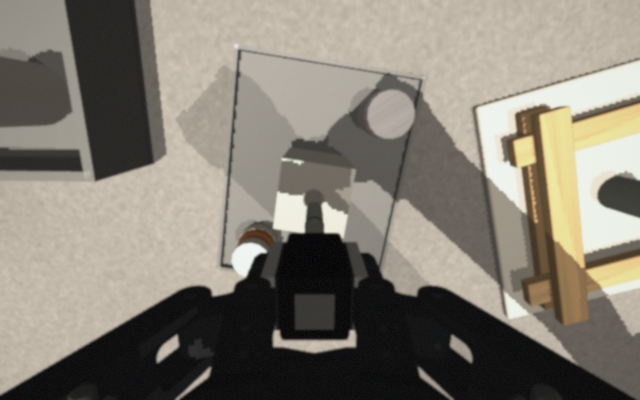

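Run:
```python
from fit import *
W=np.array([.4970,.0077]); q=down(.012)
move_ptp([*W,.235],q); movel([*W,.20],q,speed=.1); off=settle(W,.195,q,np.zeros(2),3)
e=np.array(read_eef_pos()); Rm=R.from_quat(read_tcp_rot()).as_matrix(); print(e,Rm[:,2].round(4),np.round(read_ft_force(),2),read_time_s(),off)
snap("w1"); snap("w1s","side"); snap("w1t","top")
json.dump(dict(e=e.tolist(),R=Rm.tolist()),open("w1e.json","w"))
P=json.load(open("w1.json"));Ps=json.load(open("w1s.json"))
tip=e+Rm[:,2]*.111; print("tip",tip, proj(P,tip),proj(Ps,tip), "mouth",proj(P,[*W,.068]),proj(Ps,[*W,.068]))
im=cv2.imread("pics/w1.png");u=proj(P,tip)[0].astype(int);cv2.imwrite("pics/w1c.png",cv2.resize(im[u[1]-75:u[1]+75,u[0]-100:u[0]+100],None,fx=4,fy=4,interpolation=cv2.INTER_CUBIC));print("orig",u-[100,75])
im=cv2.imread("pics/w1s.png");u=proj(Ps,tip)[0].astype(int);cv2.imwrite("pics/w1sc.png",cv2.resize(im[u[1]-50:u[1]+50,u[0]-60:u[0]+60],None,fx=6,fy=6,interpolation=cv2.INTER_CUBIC));print("orig",u-[60,50])
```

```text
err mm [-0.15  0.06] 0.1952
[0.49714506 0.00763918 0.19522435] [ 5.e-04 -0.e+00 -1.e+00] [-0.32  0.22 -2.01] 40.3167 [0. 0.]
tip [0.49719529 0.00763499 0.08422436] [[313.62189859 207.87215979]] [[299.62803107 232.59423184]] mouth [[313.57688448 202.52539403]] [[299.78875995 236.39103134]]
orig [213 132]
orig [239 182]
```

View pics/w1c.png

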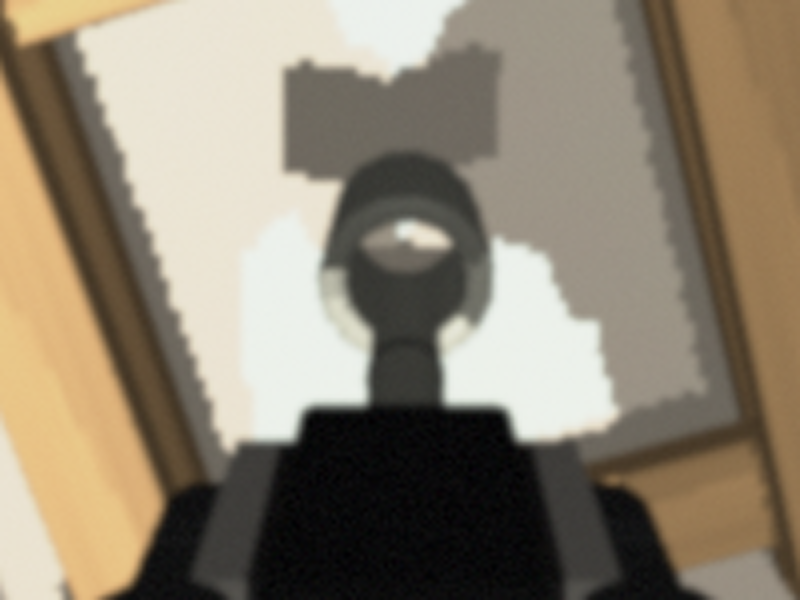

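View pics/w1sc.png

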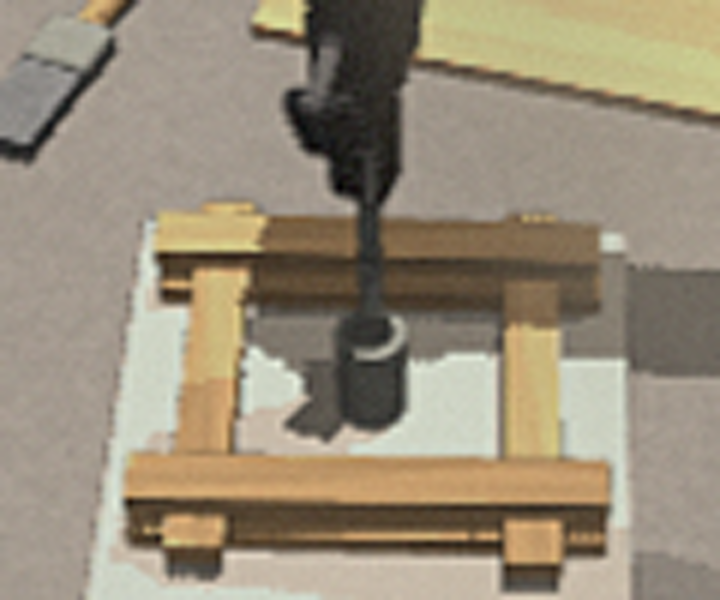

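Run:
```python
from fit import *
im=cv2.imread("pics/w1.png");P=json.load(open("w1.json"));E=json.load(open("w1e.json"));e=np.array(E["e"]);Rm=np.array(E["R"])
c=im[160:240,264:364].astype(float); c=np.clip((c/90)**.6*255,0,255).astype(np.uint8)
S=8; o=cv2.resize(c,None,fx=S,fy=S,interpolation=cv2.INTER_CUBIC); o2=o.copy()
tip=e+Rm[:,2]*.111
for ctr,r,col in ((tip,.006,(0,0,255)),(tip+[0,0,.04],.006,(0,255,255)),(np.array([.497,.0077,.068]),.012,(0,255,0)),(np.array([.497,.0077,.068]),.018,(0,255,0))):
    X=np.array([a for a,b in circ(r,0,60)])+ctr; uv=((proj(P,X)-[264,160]+.5)*S-.5).round().astype(np.int32)
    cv2.polylines(o2,[uv],True,col,1)
o=cv2.resize(o,(400,320));o2=cv2.resize(o2,(800,640),interpolation=cv2.INTER_AREA)[:600]
cv2.imwrite("pics/w1e.png",o2)
s=cv2.imread("pics/w1s.png"); c=s[215:275,275:325]; c=cv2.convertScaleAbs(c,alpha=1.7); cv2.imwrite("pics/w1se.png",cv2.resize(c,None,fx=10,fy=10,interpolation=cv2.INTER_CUBIC))
```

```text
(no output)
```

View pics/w1e.png

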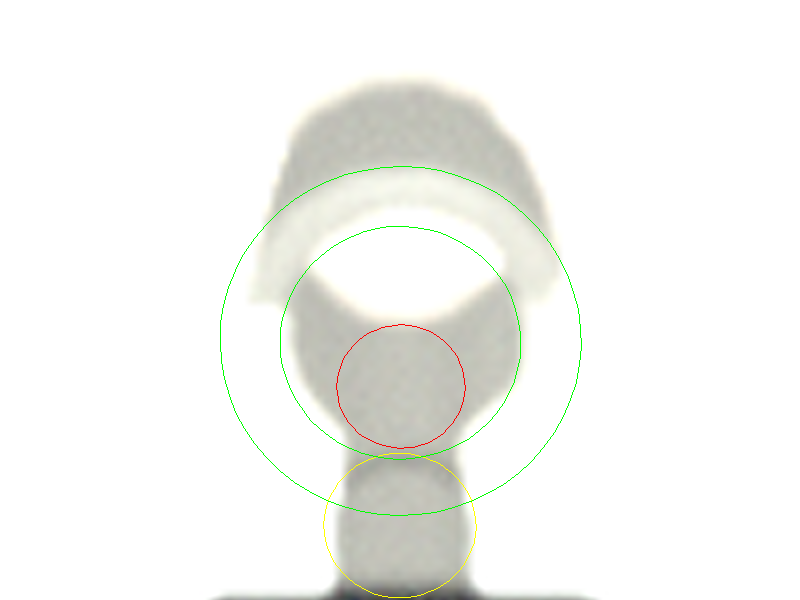

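View pics/w1se.png

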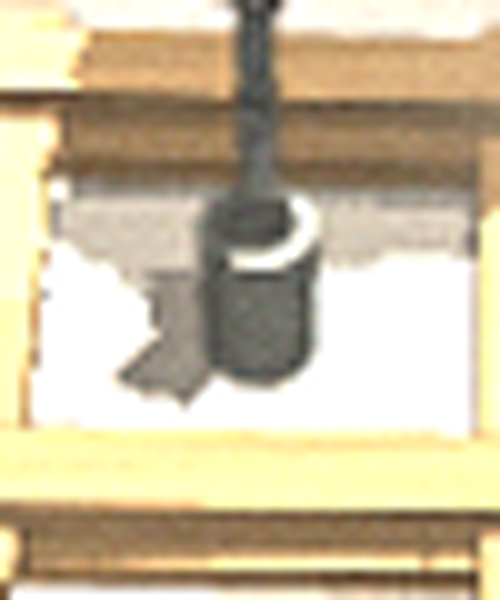

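Run:
```python
from fit import *
W=np.array([.4970,.0077]); q=down(.012)
f0=np.array(read_ft_force())
movel([*W,.17],q,speed=.06); print((np.array(read_ft_force())-f0).round(2),read_eef_pos())
movel([*W,.15],q,speed=.05); print((np.array(read_ft_force())-f0).round(2),read_eef_pos())
off=settle(W,.1394,q,np.zeros(2),3); pause(.3)
e=np.array(read_eef_pos()); Rm=R.from_quat(read_tcp_rot()).as_matrix(); print(e,Rm[:,2].round(4),(np.array(read_ft_force())-f0).round(2),np.round(read_ft_torque(),2),read_time_s(),off)
snap("w2"); snap("w2s","side"); snap("w2t","top")
json.dump(dict(e=e.tolist(),R=Rm.tolist()),open("w2e.json","w"))
im=cv2.imread("pics/w2.png");cv2.imwrite("pics/w2c.png",cv2.resize(im[140:260,234:394],None,fx=5,fy=5,interpolation=cv2.INTER_CUBIC))
s=cv2.imread("pics/w2s.png"); c=s[195:275,265:335]; c=cv2.convertScaleAbs(c,alpha=1.6); cv2.imwrite("pics/w2se.png",cv2.resize(c,None,fx=8,fy=7.5,interpolation=cv2.INTER_CUBIC))
Ps=json.load(open("w2s.json")); P=json.load(open("w2.json")); print("side mouth",proj(Ps,[*W,.068])-[265,195],"wrist mouth",proj(P,[*W,.068]))
```

```text
[-0.98  0.08 -0.4 ] [0.49668797 0.00775478 0.16946085]
[-0.51 -0.34 -0.83] [0.49677734 0.00769003 0.14964632]
  err mm [-0.18 -0.01] 0.1396
[0.49701927 0.00769956 0.1394536 ] [ 1.e-04 -0.e+00 -1.e+00] [-0.68 -0.23 -0.19] [-0.02 -0.04  0.04] 42.6333 [0. 0.]
side mouth [[34.78875995 41.39103134]] wrist mouth [[313.47269797 225.12953538]]
```

View pics/w2c.png

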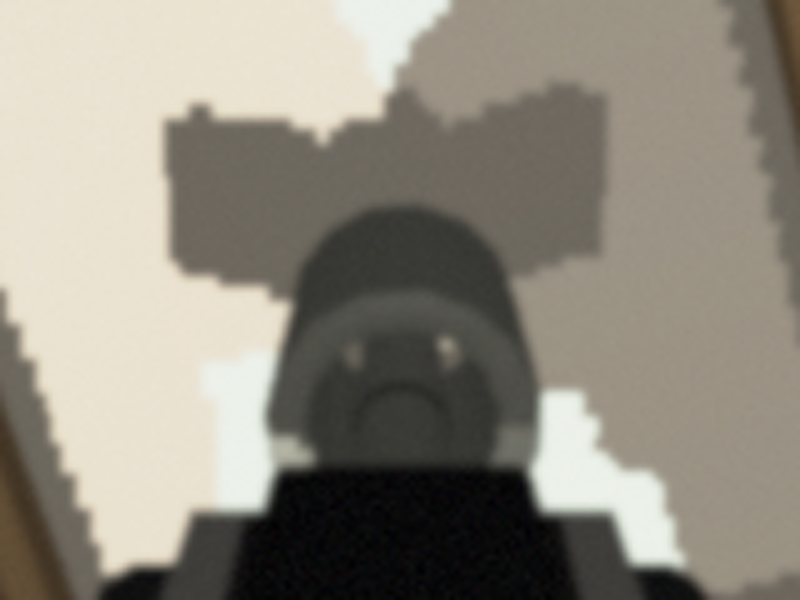

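View pics/w2se.png

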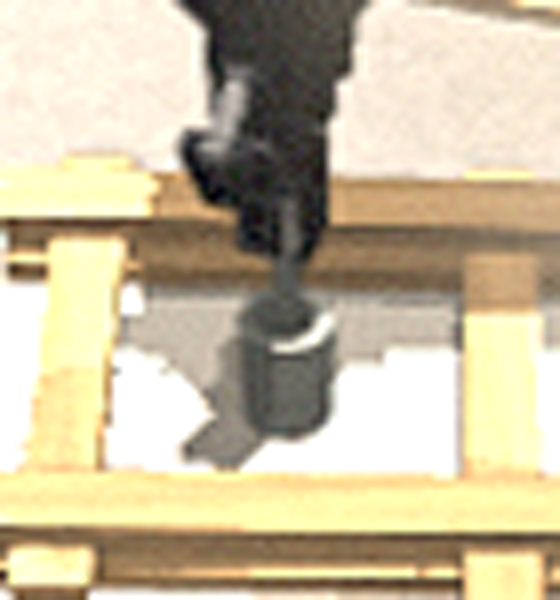

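Run:
```python
from fit import *
for cam in ("wrist","side"):
    read_camera(cam); P=camera_params(cam)
    print(cam,"pred",proj(P,[.497,.0077,.068]))
    for n in ("probe_mark","well_mouth"): print(n,[(np.round(d["at"],1),round(d["confidence"],2)) for d in tip_of(cam,n)[:3]])
print(read_time_s())
s=cv2.imread("pics/w1s.png").astype(int).sum(2); Ps=json.load(open("w1s.json"))
print("w1 mark pred",proj(Ps,[.4971,.0076,.0838+.04]),"tip",proj(Ps,[.4971,.0076,.0838]))
for r in range(208,238): print(r,s[r,296:305])
s=cv2.imread("pics/k2.png"); E=proj(json.load(open("k2.json")),np.array([[.507,.3337,.2337-.1114+.04],[.507,.3337,.2337-.1114]])); print(E)
cv2.imwrite("pics/k2c.png",cv2.resize(cv2.convertScaleAbs(s[170:250,264:364],alpha=1.8),None,fx=7,fy=7,interpolation=cv2.INTER_CUBIC))
```

```text
wrist pred [[313.47763818 225.0984372 ]]
probe_mark [(array([313.1, 229. ]), 0.71)]
well_mouth [(array([317.7, 225.4]), 0.67)]
side pred [[299.78875995 236.39103134]]
probe_mark [(array([299.5, 236.2]), 0.61), (array([299., 265.]), 0.35), (array([296.5, 267.4]), 0.26)]
well_mouth [(array([299.6, 235.3]), 0.66), (array([300. , 245.4]), 0.18)]
43.0833
w1 mark pred [[299.39786709 223.12531947]] tip [[299.66565178 232.6928712 ]]
208 [ 80  91  74 116 169 130 107 114  93]
209 [ 86  83  59 112 186 171 145  94  76]
210 [112 112  76 121 184 148  83  74  74]
211 [ 56  61 112 117 187 158  97  95  89]
212 [ 69  96  95 129 190 168 111  60 171]
213 [ 66  44  43  98 192 169  96  56 326]
214 [203 143  87 100 209 150  55 165 415]
215 [403 351 211 125 195 135  96 339 476]
216 [485 510 342 129 126 131 251 425 481]
217 [452 470 319 156 160 140 307 428 456]
218 [315 318 229 139 154 163 240 325 340]
219 [265 285 215 141 179 140 209 262 260]
220 [292 300 220 156 164 154 219 272 276]
221 [294 310 231 153 164 149 248 307 298]
222 [312 322 263 168 148 138 233 302 305]
223 [306 322 234 170 150 165 184 286 317]
224 [273 299 189 132 151 151 174 274 305]
225 [149 147 142 127 119 125 158 167 153]
226 [168 187 175 177 173 144 164 165 179]
227 [192 200 180 159 168 172 166 191 193]
228 [226 238 196 159 149 169 185 224 220]
229 [229 239 190 159 166 196 195 215 223]
230 [214 219 221 164 191 209 192 207 219]
231 [159 168 162 149 176 199 164 162 170]
232 [180 161 160 159 194 198 197 166 167]
233 [212 206 180 171 197 196 213 219 211]
234 [248 218 164 171 192 204 228 262 338]
235 [193 172 164 156 150 151 149 167 472]
236 [172 161 134 147 152 161 161 141 325]
237 [156 155 151 165 161 160 139 141 270]
[[313.27017589 224.94777731]
 [313.36867756 207.49394138]]
```

View pics/k2c.png

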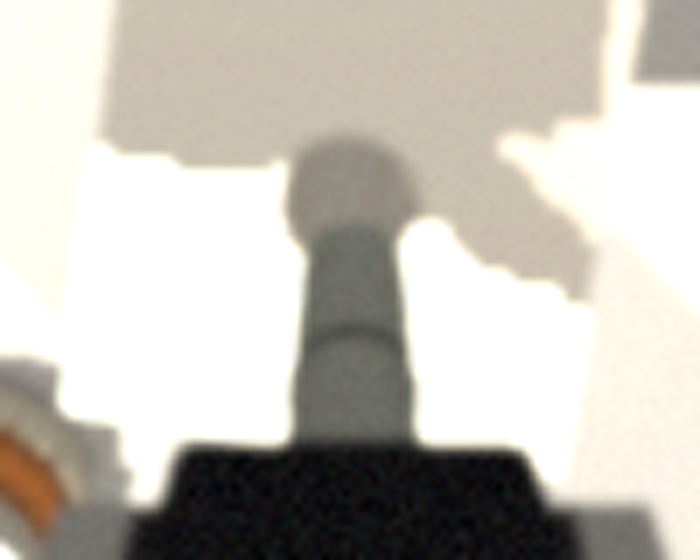

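Run:
```python
from fit import *
pause(.4); print(read_eef_pos(),np.abs(read_joint_vel()).max(),np.round(read_ft_force(),2),read_finger_gap(),read_time_s())
```

```text
[0.4970051  0.00770567 0.13940378] 0.002666733671795848 [-0.36  0.16 -1.61] 0.025152860039279284 43.4833
```

View pics/w2s.png

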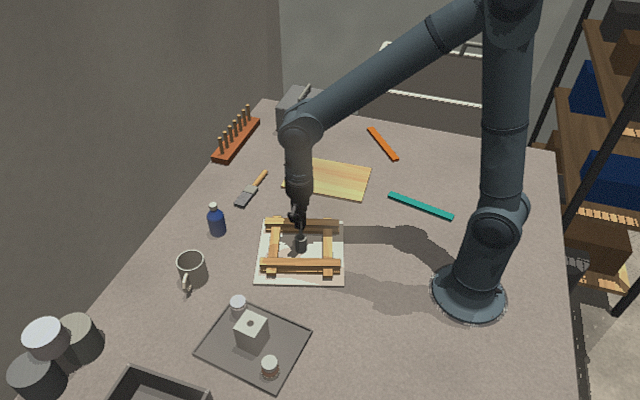

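The picture shows the third layer lying on both sides of the well, the probe's stem in the well at (300,237), the stand empty at (251,325), and the other things where they were.

```bash
python3 -c "
from bench import *
print(sign_off(), read_time_s())"
```

```text
the job is handed in; nothing more can be done
the job is handed in; nothing more can be done
```

I laid both slats as the third layer, then lowered the probe's stem into the well and handed the job in at about 43.5 s, still holding it. No verdict is given.

**Slats:** Fits to the wrist picture put the slats at x = −1.9 mm, y = +80.7 mm and x = +0.4 mm, y = −79.7 mm in the rack frame. Both are turned less than 0.7° from the rack's x.

**Probe:**
- **Height:** The gripper's height puts the ring mark at the mouth level, 68 mm above the table. The networks also found mark and mouth within about 1 px of each other in the side view (about 2.5 mm), and about 4 px apart in row in the wrist view.
- **Centring:** The wrist picture shows the stem centred in the bore to about 0.5 mm, and the force readings gave no sign of touching the well.
- **Stillness:** The arm was still, and the tool axis was vertical.

**Checks that were unclear or disagreed:**
- **Second layer:** The first slat met the second layer with about 8 N down and 4 N sideways. Later fits show one lower slat about 2 mm from its earlier estimate and the other about 0.5 mm. My fits are uncertain by about 1 mm, so a shift of a millimetre or two is possible.
- **Well position:** Before lowering, the wrist and side views disagreed by about 1 mm on the well's x, so I kept the value between them.
- **Probe tilt:** The wrist and side pictures gave slopes of opposite sign, about 1.5° either way. That is close to what these pictures can resolve.

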